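Slide the full sharps tubs into the empty bays of the bench dock

ROBOT

A 6-joint arm with a two-finger parallel gripper is mounted at the origin on the work surface. World frame = base frame: x ahead of the robot, y to its left, z up, the work surface at z = 0. Lengths are in m, angles in rad, forces in N, time in s.
With the tool pointing down it reaches from about 0.3 to 0.875 m from the base axis. Payload 6.4 kg.
Tool frame: the origin (TCP) lies at the very end of the fingers, on their centre line; the grasp point (between the pads) lies 19 mm behind it; z points along the fingers, y is the line along which they close (so a half turn about z gives the same grasp; the last joint's range is limited). The gripper opens to 85 mm and grips with 20 to 120 N. Pads are 22 mm wide; open, the fingers measure 114 mm over their backs; the gripper's body (76 mm by 85 mm) begins 54 mm behind the grasp point. The pads swing forward as they close: fully open they stand 13 mm farther back than shut.
Start: joints at [0.925, 0.181, 1.607, -0, 1.354, -0.206], TCP at [0.245, 0.52, 0.231] pointing down, gripper open.
Joint ranges: [-2.99, 2.99], [-0.89, 2.07], [0.3, 2.58], [-1.14, 4.28], [0, 2.63], [-3.12, 3.12]. Speed limits (rad/s): [2.57, 2.57, 3.01, 3.14, 3.14, 3.14].

INTERFACE

Orientations are given as a unit quaternion [x, y, z, w].
In Python, from station import env, optics gives the robot as it stands. The module is installed in compiled form; this text tells all that it offers.
- The arm moves only by the tool move_arm, never from a script. Its argument "series" is a list that holds one entry, the list of rows, each a list of 7 numbers: the turn, a rotation vector about the tool's x, y, z scaled (see below), then the shift along the tool's x, y, z scaled (see below), then the opening, from 0 (shut) to 1 (fully open). In form: [[[ax, ay, az, tx, ty, tz, claw], ...]]. A call has 1 to 10 rows; each row shifts and turns the commanded pose from where the row before left it, along the tool's axes as they then stand; what a row does not reach is not made up. The controller multiplies each number of a shift by 3 cm and each number of a turn by 0.15 rad. A row lasts 1/10 s, in which the tool goes at most 50 mm and 8.59 degrees, less where a joint would pass 70% of its speed; a pose out of reach is approached as far as the arm can. A call with a number of a shift or a turn outside -1 to 1 is refused whole. A call with a gripper value outside its range is refused whole. The fingers move at their own pace and stop on an object; "newtons" is the grip in N (left out, the last holds). Time passes only in rows, so rows that do not move let the fingers close. It gives the time, the measured TCP pose, the force, the opening and the grip force at its end, in the units of the state.
- env.state(): the state, without advancing time (a new reading comes with each control period).
- optics.capture(name): name is "scene" or "side" or "wrist"; returns the picture (420x560x3 uint8, red, green, blue); there is no depth.
- optics.camera_params(name): a dict with "fx", "fy", "cx", "cy" (pixels), "rvec" (rotation vector, rad) and "tvec" (3), from world to camera coordinates, as OpenCV has them. Camera axes: x right, y down, z forward; pixel columns grow to the right and rows downward; lengths in m; the calibration is good to about 2 mm. A picture is of the moment at which its call begins: read the wrist's pose just before it. camera_params takes no time and is no camera call; for the wrist camera it gives the pose at the moment of the call.
- env.hand_in(): hands the job in; it is judged then, once.
The state is a dict: "t": time; "q": joint angles; "dq": joint speeds; "tau": joint torques, N m; "tool_pos": TCP position; "tcp_rot": TCP orientation; "ft_force": force on the tool from outside, world axes, zero at the start; "ft_torque": the same for the moment, N m; "gripper_width": finger opening in m; "gripper_force": force on a finger pad.
Only numpy, scipy, OpenCV 4.12 (cv2) and the standard library are available. Lean on these libraries where they do the work, as an engineer would, in place of code of your own. Each camera call takes 0.05 s, during which the arm holds its last target. There are 200 camera calls.

TASK

Slide the two red-lidded yellow tubs across the bench into the two empty bays of the blue divided dock (those with a green disc on the floor), one tub per bay in either order, and press each one fully home: the stiff black plunger in the bay must be pushed right in, until the tub meets the back wall behind it. Keep the tubs upright on the bench all the while - they are full, so do not lift or tip them or ram them into the dock - and leave the blue-lidded tub and everything else on the bench where it is.

Things in the scene. Friction and masses are not known exactly. Their poses are not given: they have to be found in the camera images.
- tub_a: yellow upright cylindrical sharps tub with a red flat lid: body 96 mm diameter and 150 mm high, topped by the lid, 100 mm diameter and 15 mm thick (overall about 170 mm), 0.4 to 0.8 kg; too wide for the gripper. Origin: centre of its underside; z up along the tub. Starts to the right of the dock
- tub_b: yellow upright cylindrical sharps tub with a red flat lid: body 96 mm diameter and 150 mm high, topped by the lid, 100 mm diameter and 15 mm thick (overall about 170 mm), 0.4 to 0.8 kg; too wide for the gripper. Origin: centre of its underside; z up along the tub. Looks the same as tub_a
- pad_a: green disc, 94 mm, flush on the bench, marks an EMPTY bay of the dock; a green tab sits on that bay's back wall (both no obstacle), and a black plunger stands out of it. Origin: where the centre of a tub stands when fully home in this bay; x from the open mouth to the back wall, y across the bay
- pad_b: the second one; green disc, 94 mm, flush on the bench, marks an EMPTY bay of the dock; a green tab sits on that bay's back wall (both no obstacle), and a black plunger stands out of it. Origin: where the centre of a tub stands when fully home in this bay; x from the open mouth to the back wall, y across the bay
- plunger_a (a joint): black presence plunger of the bay of pad_a, a block 50 mm wide and 40 mm high, 15 to 55 mm above the bench, that stands up to 9 mm proud of the bay's back wall towards the mouth. Value in m: 0 = fully out, 0.009 = flush with the back wall. It is stiff (slides at about 6 N), has no spring and stays where it is pushed; starts 0 to 2 mm in
- plunger_b (a joint): the like plunger of the bay of pad_b: 0 = fully out, 0.009 m = flush with the back wall
- dock: blue divided dock, fixed: three bays at 116 mm pitch, open on top and on the side towards the tubs, no sill: tubs slide on the bench. Walls 90 mm high, 8 mm thick; bays 108 mm wide inside. Origin: on the bench, home position of a tub's centre in the middle bay; x to the back wall (inner face at x = 49 mm; divider noses at -54), y across; bays at y = -116, 0, 116 mm
- kept: yellow upright cylindrical sharps tub with a blue flat lid: body 96 mm diameter and 150 mm high, topped by the lid, 100 mm diameter and 15 mm thick (overall about 170 mm), 0.4 to 0.8 kg; too wide for the gripper. Origin: centre of its underside; z up along the tub. Already stands home in the third bay; must stay
- tipbox: blue pipette-tip box with yellow top, 85 x 122 x 70 mm, loose bystander; origin under its centre
- tube_rack: red tube rack, 100 x 200 x 75 mm, loose bystander; origin under its centre
- amber: amber glass bottle, 68 mm diameter, 150 mm high, loose bystander; origin under its centre
- buffer: white bottle with red cap, 72 mm diameter, 160 mm high, loose bystander; origin under its centre
- pipette: white and blue pipette lying on the right of the bench, 215 mm long, 28 mm thick, along its x; loose bystander; origin on the bench under it
Things that resemble listed ones, but are neither listed nor needed, are in the scene too. What is shaped like the tub_a but purple is not meant.

How it is judged:
At the end, for the whole second after the job is handed in: Each red-lidded tub stands in its own green-marked bay, touching the back wall (within 4 mm), with both plungers pushed in to within 3 mm of flush, and within 10 mm of the bay's middle line, upright within 0.05 rad, on the bench and at rest; the blue-lidded tub is within 10 mm of its start ((((x of tub_a in the frame of pad_a between -0.003 and 0.004 m and y of tub_a in the frame of pad_a between -0.01 and 0.01 m) and (x of tub_b in the frame of pad_b between -0.003 and 0.004 m and y of tub_b in the frame of pad_b between -0.01 and 0.01 m)) or ((x of tub_a in the frame of pad_b between -0.003 and 0.004 m and y of tub_a in the frame of pad_b between -0.01 and 0.01 m) and (x of tub_b in the frame of pad_a between -0.003 and 0.004 m and y of tub_b in the frame of pad_a between -0.01 and 0.01 m))) and angle between each of tub_a, tub_b's own z axis and vertical below 0.05 rad and height (world z) of each of tub_a, tub_b below 0.004 m and linear speed of each of tub_a, tub_b below 0.01 m/s and value of joint each of plunger_a, plunger_b above 0.006 m and distance of kept from where it was at the start of the episode below 0.01 m).
It fails at once if a red-lidded tub is tipped by more than 0.2 rad or lifted more than 20 mm off the bench (angle between any of tub_a, tub_b's own z axis and vertical above 0.2 rad or height (world z) of any of tub_a, tub_b above 0.02 m).
It fails at once if a tub is rammed against the dock or its plunger with more than 25 N (contact force between any of tub_a, tub_b and dock above 25 N or contact force between any of tub_a, tub_b and pad_a above 25 N or contact force between any of tub_a, tub_b and pad_b above 25 N).
It fails at once if the blue-lidded tub is moved by more than 10 mm, or another bystander by more than 20 mm (distance of any of tipbox, tube_rack, amber, buffer, pipette from where it was at the start of the episode above 0.02 m or distance of kept from where it was at the start of the episode above 0.01 m).
It also fails if it takes over 72 s, if anything falls off the work surface, if the arm or the gripper's body presses on something with over 40 N, if the wrist force passes 120 N, or if a joint passes its speed limit or range.

## Working session

There is one attempt and no reset: what is moved stays moved. The work goes in short steps, Python scripts to look and compute and a tool call to move; the robot and the scene stay as the last step left them, time stands still between calls to the robot, and variables do not carry over. Pictures are saved under pics/ and viewed, at most 10 in all, crops included, and the job is handed in when it is done.

Besides the shell and the picture viewer there is one more tool, called after "Emit:" in YAML: its name, and indented under it one key for each argument. move_arm: Moves the arm, as the interface text tells. Shifts and turns lie within -1 to 1; 1 stands for 3 cm of shift or 0.15 rad of turn. Its arguments: {"type":"object","properties":{"series":{"type":"array"},"newtons":{"type":"number"}},"required":["series"]}

```bash
mkdir -p pics; cat > h.py <<'E'
import numpy as np, cv2
from station import env, optics
def cap(n,f=None):
    p=optics.camera_params(n); im=optics.capture(n)
    if f: cv2.imwrite('pics/'+f,im[:,:,::-1])
    return im,p
def ray(p,u,v,z):
    R=cv2.Rodrigues(np.array(p['rvec'],float))[0]; t=np.array(p['tvec'],float).ravel()
    c=-R.T@t; d=R.T@np.array([(u-p['cx'])/p['fx'],(v-p['cy'])/p['fy'],1])
    return c+d*(z-c[2])/d[2]
def proj(p,X):
    R=cv2.Rodrigues(np.array(p['rvec'],float))[0]; c=R@np.array(X,float)+np.array(p['tvec']).ravel()
    return np.array([p['fx']*c[0]/c[2]+p['cx'],p['fy']*c[1]/c[2]+p['cy']])
E
python3 - <<'E'
from h import *
a,p=cap('scene','a.png');b,q=cap('side','b.png')
for r in(p,q):
    R=cv2.Rodrigues(np.array(r['rvec'],float))[0];print(-R.T@np.array(r['tvec']).ravel(),r['fx'])
s=env.state();print(s['t'],s['tool_pos'],s['tcp_rot'],s['ft_force'])
E
```

```text
[ 1.01158611 -0.09952791  1.44136631] 429.04422787452256
[-0.0251347  -0.89770607  1.00373391] 499.5822046616368
0.1 [0.24448653 0.51989478 0.23046679] [ 2.18143461e-01  9.75916396e-01 -7.15133099e-04 -3.25964136e-04] [-0.38721649 -0.63964727  0.4400141 ]
```

View pics/a.png

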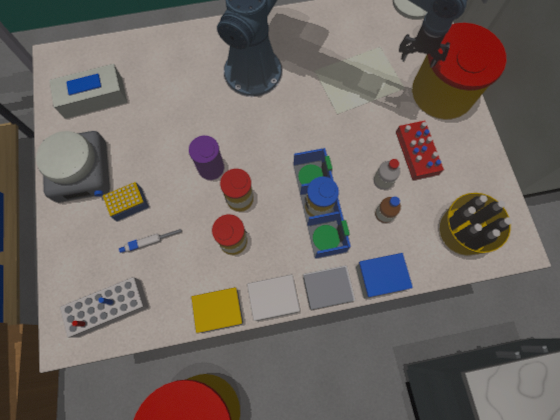

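View pics/b.png

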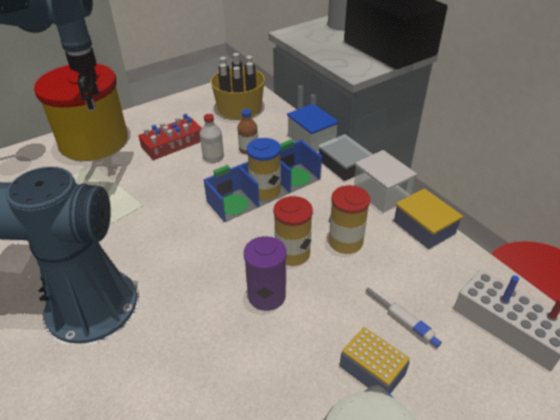

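The bench lies as follows. In the scene view the red-lidded small tubs are at (236,182) and (229,230). Things that could be taken for them are the purple one at (205,150), the blue-lidded kept tub at (322,190), and the big red-lidded buckets at (475,55) and (185,410). The dock is at (322,200) with its mouth to the image left. Its green bays are at (312,175) and (327,237), and the kept tub is in the middle bay. I choose the two small red-lidded tubs and check them close up.

```bash
python3 - <<'E'
from h import *
out=[]
for n,boxes in(('scene',[(215,160,260,210),(205,205,260,255)]),('side',[(270,190,318,300),(325,180,375,300)])):
    im,p=cap(n); hsv=cv2.cvtColor(im,cv2.COLOR_RGB2HSV)
    red=((hsv[...,0]<6)|(hsv[...,0]>173))&(hsv[...,1]>150)&(hsv[...,2]>50)
    blue=(hsv[...,0]>105)&(hsv[...,0]<125)&(hsv[...,1]>130)
    green=(hsv[...,0]>50)&(hsv[...,0]<80)&(hsv[...,1]>120)
    for nm,m,zs in(('red',red,.158),('green',green,0),('blue',blue,.158)):
        k,l,st,c=cv2.connectedComponentsWithStats(m.astype(np.uint8))
        for i in range(1,k):
            if st[i,4]>40: print(n,nm,st[i],c[i].round(1),ray(p,*c[i],zs).round(4))
    if n=='scene':
        cv2.imwrite('pics/c.png',cv2.resize(im[130:270,190:370,::-1],(800,622),interpolation=cv2.INTER_CUBIC)[:600])
E
```

```text
scene red [ 432   23   75   67 3533] [471.  57.] [0.2091 0.7566 0.158 ]
scene red [399 121  44  55 958] [419.2 150.3] [0.52   0.4686 0.158 ]
scene red [389 159  10   9  64] [393.7 163.2] [0.5477 0.3739 0.158 ]
scene red [221 169  30  29 691] [235.2 183. ] [ 0.5137 -0.1409  0.158 ]
scene red [212 215  32  31 768] [227.8 229.9] [ 0.6612 -0.1891  0.158 ]
scene red [ 72 321  13   5  49] [ 77.6 323.1] [ 0.8484 -0.6569  0.158 ]
scene red [ 134  380   97   40 2868] [183.2 402.9] [ 1.1156 -0.3857  0.158 ]
scene green [325 156   7  14  53] [327.8 162.4] [0.4402 0.1978 0.    ]
scene green [299 165  24  19 316] [309.1 173.1] [0.4677 0.1221 0.    ]
scene green [341 221   8  14  64] [344.8 227.5] [0.6898 0.1985 0.    ]
scene green [313 225  27  25 515] [325.7 237. ] [0.7093 0.126  0.    ]
scene blue [ 67  74  34  21 447] [83.1 83.8] [ 0.048  -0.5967  0.158 ]
scene blue [295 149  31   7  64] [312.  151.8] [0.456  0.1234 0.158 ]
scene blue [302 171  41  49 883] [323.4 193.6] [0.6043 0.1268 0.158 ]
scene blue [  0 193   3  58 173] [  1.  221.7] [ 0.4965 -0.8741  0.158 ]
scene blue [390 197   9   9  
[... 760 characters left out ...]
ed [ 492  242   68   61 2341] [534.1 264.3] [ 0.8512 -0.5908  0.158 ]
side green [291 169  19  17 261] [298.7 176.8] [0.7186 0.1207 0.    ]
side green [224 195  24  19 373] [234.7 203.8] [0.4832 0.1241 0.    ]
side blue [288 104  50  29 808] [312.6 118. ] [0.8092 0.1771 0.158 ]
side blue [242 110   9   6  43] [245.9 112.3] [0.6547 0.3265 0.158 ]
side blue [ 247  139   75   31 1145] [283.6 151.5] [0.6336 0.0803 0.158 ]
side blue [281 161  10  26 122] [285.3 171.3] [0.5854 0.0011 0.158 ]
side blue [231 163  26  29 139] [245.1 172.7] [0.4912 0.0585 0.158 ]
side blue [205 176  18  24  93] [212.8 187.5] [0.3877 0.0527 0.158 ]
side blue [415 322  15  12 100] [421.4 327.4] [ 0.5241 -0.5692  0.158 ]
```

View pics/c.png

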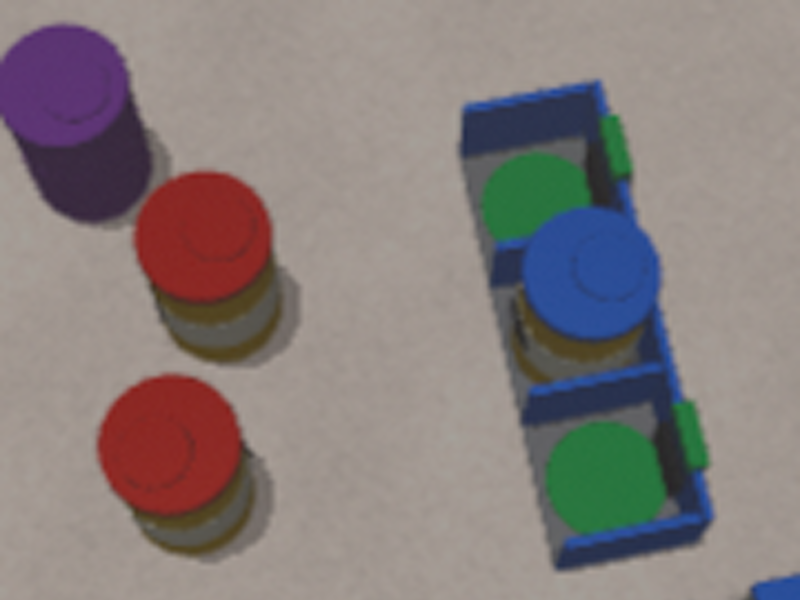

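The crop shows two small yellow tubs with flat red lids at crop (203,235) and (170,445). The purple one at (65,85) is separate and the blue-lidded one is in the middle bay. The outer bays are empty, each with a green disc. Next I measure the dock frame and the purple tub.

```bash
cat >> h.py <<'E'
from scipy.spatial.transform import Rotation as Ro
def plan(ang,th,pos):
    """tool heading ang (push dir, rad), tilt th; rows needed"""
    s=env.state(); C=Ro.from_quat(s['tcp_rot'])
    f=np.array([np.cos(ang),np.sin(ang),0]); z=f*np.sin(th)-np.array([0,0,np.cos(th)])
    y=np.array([f[1],-f[0],0]); G=Ro.from_matrix(np.c_[np.cross(y,z),y,z])
    print('t',s['t'],'pos',np.round(s['tool_pos'],4),'q',np.round(s['q'],2),'F',np.round(s['ft_force'],1),'w',round(s['gripper_width'],4))
    print('turn',((C.inv()*G).as_rotvec()/.15).round(2))
    d=np.array(pos)-s['tool_pos']
    print('shift now',(C.inv().apply(d)/.03).round(3),'in goal frame',(G.inv().apply(d)/.03).round(3))
E
python3 - <<'E'
from h import *
for n in('scene','side'):
    im,p=cap(n); hsv=cv2.cvtColor(im,cv2.COLOR_RGB2HSV)
    pu=(hsv[...,0]>130)&(hsv[...,0]<155)&(hsv[...,1]>90)
    ys,xs=np.nonzero(pu); print(n,'purple bbox',xs.min(),xs.max(),ys.min(),ys.max())
    if n=='scene':
        for c in [(463,108),(600,85),(710,517),(566,542)]:
            u,v=190+c[0]/4.444-.4,130+c[1]/4.444-.4; print(ray(p,u,v,.09).round(4))
        print('purple lid',ray(p,190+64/4.444,130+85/4.444,.165).round(3))
        # disc b edge-fit at z=0
    g=((hsv[...,0]>50)&(hsv[...,0]<80)&(hsv[...,1]>120)).astype(np.uint8)
    for c in cv2.findContours(g,0,2)[0]:
        if cv2.contourArea(c)>200:
            P=np.array([ray(p,*k[0],0)[:2] for k in c]); print('disc',cv2.minEnclosingCircle(P.astype(np.float32)))
    b=((hsv[...,0]>105)&(hsv[...,0]<125)&(hsv[...,1]>130)&(hsv[...,2]>120))
E
python3 - <<'E'
from h import *
im,p=cap('side'); cv2.imwrite('pics/d.png',cv2.resize(im[130:265,195:385,::-1],(798,567),interpolation=cv2.INTER_CUBIC))
E
```

```text
scene purple bbox 189 440 129 170
[0.4219 0.072  0.09  ]
[0.4238 0.1805 0.09  ]
[0.7717 0.1794 0.09  ]
[0.769  0.0736 0.09  ]
purple lid [ 0.38  -0.22   0.165]
disc ((0.7112213373184204, 0.12648653984069824), 0.04601174220442772)
disc ((0.47927549481391907, 0.12613457441329956), 0.04568523168563843)
side purple bbox 171 285 123 288
disc ((0.47923344373703003, 0.12665732204914093), 0.04378282651305199)
disc ((0.7119261026382446, 0.12563857436180115), 0.042928796261548996)
```

View pics/d.png

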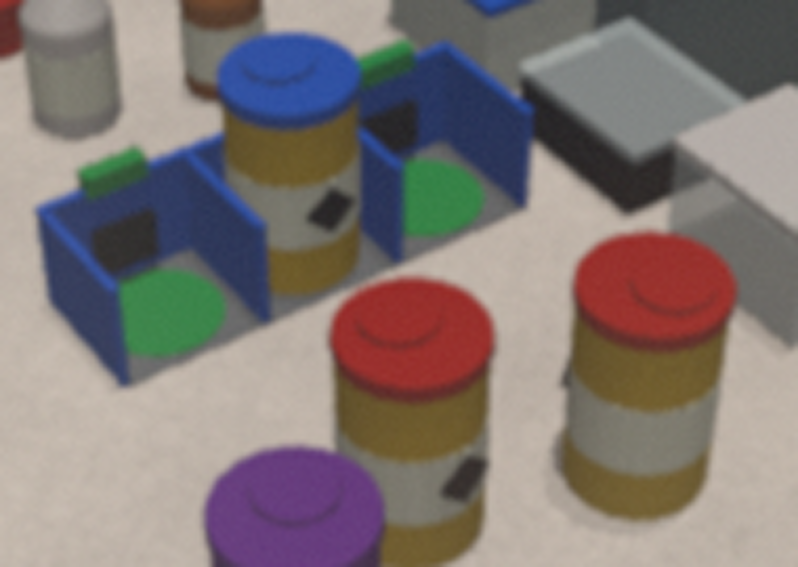

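The dock faces world +y. The pads are at about (0.479, 0.126) and (0.7115, 0.126), the tubs at (0.513, -0.140) and (0.661, -0.188), and the purple one at (0.38, -0.22). I'll push with half-open fingers as a cradle, with the tool tilted 45° so the push stays low and the body clears the lid.

```bash
python3 - <<'E'
from h import *
plan(np.pi/2,0,(0.53,-0.27,0.28))
E
```

```text
t 0.35 pos [0.2447 0.5202 0.2311] q [ 0.92  0.18  1.61 -0.    1.35 -0.21] F [-0.2  0.3  0.1] w 0.0854
turn [-0.    0.    7.54]
shift now [-19.818 -19.786  -1.624] in goal frame [-26.34    9.51   -1.631]
```

Emit:
move_arm:
  series:
    - [[0,0,0.94,0,0,-0.2,0.5],[0,0,0.94,0,0,-0.2,0.5],[0,0,0.94,0,0,-0.2,0.5],[0,0,0.94,0,0,-0.2,0.5],[0,0,0.94,0,0,-0.2,0.5],[0,0,0.94,0,0,-0.2,0.5],[0,0,0.94,0,0,-0.2,0.5],[0,0,0.96,0,0,-0.2,0.5]]

```text
t: 1.15
tool_pos: [0.2448, 0.5203, 0.2795]
tcp_rot: [0.709, 0.705, -0.0, 0.0]
ft_force: [-0.4, 0.5, 0.9]
gripper_width: 0.0427
gripper_force: 0.0
```

Emit:
move_arm:
  series:
    - [[0,0,0,-0.8,0.3,0,0.5],[0,0,0,-0.8,0.3,0,0.5],[0,0,0,-0.8,0.3,0,0.5],[0,0,0,-0.8,0.3,0,0.5],[0,0,0,-0.8,0.3,0,0.5],[0,0,0,-0.8,0.3,0,0.5],[0,0,0,-0.8,0.3,0,0.5],[0,0,0,-0.8,0.3,0,0.5],[0,0,0,-0.8,0.3,0,0.5],[0,0,0,-0.8,0.3,0,0.5]]

```text
t: 2.15
tool_pos: [0.335, 0.2793, 0.2794]
tcp_rot: [0.707, 0.707, 0.0, 0.0]
ft_force: [0.5, 0.3, -0.8]
gripper_width: 0.0434
gripper_force: 0.0
```

Emit:
move_arm:
  series:
    - [[0,0,0,-0.8,0.3,0,0.5],[0,0,0,-0.8,0.3,0,0.5],[0,0,0,-0.8,0.3,0,0.5],[0,0,0,-0.8,0.3,0,0.5],[0,0,0,-0.8,0.3,0,0.5],[0,0,0,-0.8,0.3,0,0.5],[0,0,0,-0.8,0.3,0,0.5],[0,0,0,-0.8,0.3,0,0.5],[0,0,0,-0.8,0.3,0,0.5],[0,0,0,-0.8,0.3,0,0.5]]

```text
t: 3.15
tool_pos: [0.4251, 0.0392, 0.2795]
tcp_rot: [0.707, 0.707, 0.0, 0.0]
ft_force: [0.3, -1.0, -0.2]
gripper_width: 0.0427
gripper_force: 0.0
```

Emit:
move_arm:
  series:
    - [[0,0,0,-0.9,0.3,0,0.5],[0,0,0,-0.9,0.3,0,0.5],[0,0,0,-0.9,0.3,0,0.5],[0,0,0,-0.9,0.3,0,0.5],[0,0,0,-0.9,0.3,0,0.5],[0,0,0,-0.9,0.4,0,0.5],[0,0,0,-0.9,0.4,0,0.5],[0,0,0,-0.9,0.4,0,0.5],[0,0,0,-0.9,0.4,0,0.5],[0,0,0,-0.9,0.4,0,0.5]]

```text
t: 4.15
tool_pos: [0.5301, -0.2309, 0.2792]
tcp_rot: [0.707, 0.707, -0.0, -0.0]
ft_force: [-0.3, -0.2, 1.0]
gripper_width: 0.0425
gripper_force: 0.0
```

```bash
python3 - <<'E'
from h import *
plan(np.pi/2,np.pi/4,(0.53,-0.27,0.25))
E
```

```text
t 4.15 pos [ 0.5301 -0.2309  0.2792] q [-0.62  0.15  1.54  0.    1.45 -0.62] F [-0.3 -0.2  1. ] w 0.0425
turn [ 0.    5.24 -0.  ]
shift now [-1.304 -0.004  0.973] in goal frame [-1.61  -0.004 -0.233]
```

Emit:
move_arm:
  series:
    - [[0,0.87,0,0,0,0,0.5],[0,0.87,0,0,0,0,0.5],[0,0.87,0,0,0,0,0.5],[0,0.87,0,0,0,0,0.5],[0,0.87,0,0,0,0,0.5],[0,0.89,0,0,0,0,0.5],[0,0,0,0,0,0,0.5]]

```text
t: 4.85
tool_pos: [0.5285, -0.2313, 0.2753]
tcp_rot: [0.654, 0.65, 0.272, -0.274]
ft_force: [-0.1, -0.1, -0.6]
gripper_width: 0.0425
gripper_force: 0.0
```

```bash
python3 - <<'E'
from h import *
plan(np.pi/2,np.pi/4,(0.53,-0.27,0.25))
plan(np.pi/2,np.pi/4,(0.525,-0.23,0.025))
E
```

```text
t 4.85 pos [ 0.5285 -0.2313  0.2753] q [-0.88  0.49  1.3   0.51  1.96 -0.83] F [-0.1 -0.1 -0.6] w 0.0425
turn [-0.01 -0.05 -0.04]
shift now [-1.506  0.059 -0.325] in goal frame [-1.509  0.05  -0.314]
t 4.85 pos [ 0.5285 -0.2313  0.2753] q [-0.88  0.49  1.3   0.51  1.96 -0.83] F [-0.1 -0.1 -0.6] w 0.0425
turn [-0.01 -0.05 -0.04]
shift now [-5.912 -0.074  5.89 ] in goal frame [-5.869 -0.117  5.932]
```

Emit:
move_arm:
  series:
    - [[0,-0.05,-0.04,-0.6,0,0.5,0.5],[0,0,0,-0.6,0,0.5,0.5],[0,0,0,-0.6,0,0.5,0.5],[0,0,0,-0.6,0,0.5,0.5],[0,0,0,-0.6,0,0.5,0.5],[0,0,0,-0.6,0,0.5,0.5],[0,0,0,0,0,0.4,0.5]]

```text
t: 5.55
tool_pos: [0.53, -0.2345, 0.1293]
tcp_rot: [0.653, 0.656, 0.268, -0.267]
ft_force: [-0.8, 1.1, 0.6]
gripper_width: 0.0425
gripper_force: 0.0
```

```bash
python3 - <<'E'
from h import *
a,_=cap('scene');b,_=cap('side')
cv2.imwrite('pics/e.png',np.hstack([cv2.resize(a[80:270,120:370],(395,300)),cv2.resize(b[60:360,120:450],(405,300))])[:,:,::-1])
plan(np.pi/2,np.pi/4,(0.52,-0.23,0.025))
E
```

```text
t 5.65 pos [ 0.5301 -0.2327  0.1304] q [-0.88  0.65  1.37  0.47  1.74 -0.96] F [-0.4  0.8 -0.7] w 0.0429
turn [-0.02  0.04  0.04]
shift now [-2.401 -0.345  2.563] in goal frame [-2.42  -0.336  2.547]
```

View pics/e.png

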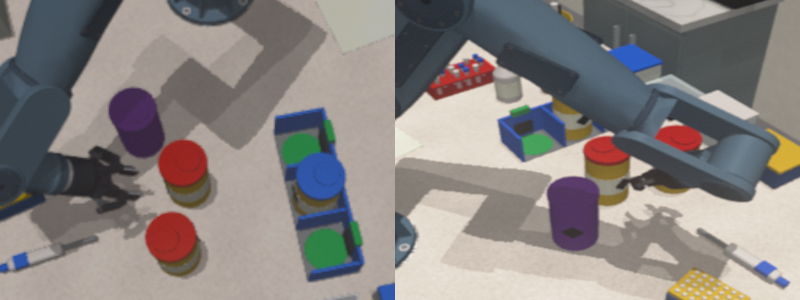

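The picture shows the gripper in the clear just behind the red-lidded tub at crop (185,165), with the forearm well clear of the purple one. The wrist hangs over the tip box area, so I triangulate its height before going lower.

```bash
python3 - <<'E'
from h import *
p=optics.camera_params('scene');q=optics.camera_params('side')
def P(p):
    R=cv2.Rodrigues(np.array(p['rvec'],float))[0];K=np.array([[p['fx'],0,p['cx']],[0,p['fy'],p['cy']],[0,0,1]]);return K@np.c_[R,np.array(p['tvec']).ravel()]
X=cv2.triangulatePoints(P(p),P(q),np.array([[136.],[169]]),np.array([[401.],[225]]));print((X[:3]/X[3]).ravel())
X=(X[:3]/X[3]).ravel();print(proj(p,X),proj(q,X))
for z in(.25,.2,.15): print(z,proj(q,[X[0],X[1],z]))
print('tipbox',ray(p,125,197,.07),'pip',ray(p,175,235,.02),ray(p,125,248,.02))
E
```

```text
[ 0.52088298 -0.43076756  0.3461177 ]
[124.28797294 180.90352591] [384.88334732 219.90299667]
0.25 [378.65238497 254.19346541]
0.2 [375.71589373 270.35367554]
0.15 [372.96250859 285.50620924]
tipbox [ 0.45587148 -0.51689093  0.07      ] pip [ 0.60576394 -0.37726183  0.02      ] [ 0.61716859 -0.54771132  0.02      ]
```

Emit:
move_arm:
  series:
    - [[0,0,0,-0.4,-0.1,0.43,0.5],[0,0,0,-0.4,-0.1,0.43,0.5],[0,0,0,-0.4,-0.1,0.43,0.5],[0,0,0,-0.4,-0.1,0.43,0.5],[0,0,0,-0.4,-0.1,0.43,0.5],[0,0,0,-0.4,-0.1,0.4,0.5],[0,0.04,0.04,0,0,0,0.5]]

```text
t: 6.35
tool_pos: [0.5111, -0.231, 0.0228]
tcp_rot: [0.654, 0.652, 0.27, -0.273]
ft_force: [-0.8, 0.0, 0.0]
gripper_width: 0.0425
gripper_force: 0.0
```

```bash
python3 - <<'E'
from h import *
plan(np.pi/2,np.pi/4,(0.513,-0.19,0.025))
a,_=cap('wrist');b,_=cap('side')
cv2.imwrite('pics/f.png',np.hstack([cv2.resize(a,(400,300)),cv2.resize(b[110:350,180:500],(400,300))])[:,:,::-1])
E
```

```text
t 6.35 pos [ 0.5111 -0.231   0.0228] q [-0.9   0.79  1.41  0.45  1.6  -1.04] F [-0.8  0.   0. ] w 0.0425
turn [-0.02 -0.02 -0.02]
shift now [1.015 0.062 0.919] in goal frame [1.018 0.063 0.916]
```

View pics/f.png

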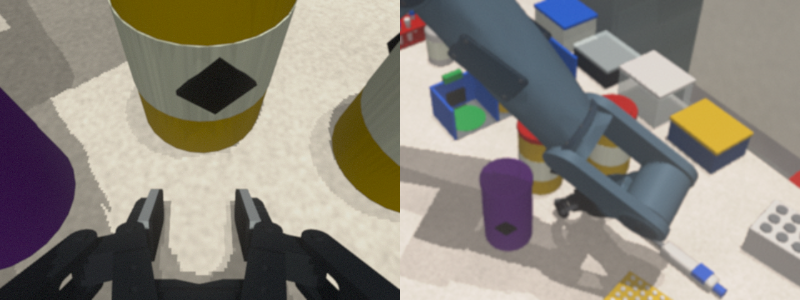

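The wrist view shows the fingers straddling the tub's near face centrally, with the tub at (205,150), and nothing is touched. I begin the push.

Emit:
move_arm:
  series:
    - [[0,0,0,0.1,0,0.1,0.5],[0,0,0,0.1,0,0.1,0.5],[0,0,0,0.1,0,0.1,0.5],[0,0,0,0.1,0,0.1,0.5],[0,0,0,0.1,0,0.1,0.5],[0,0,0,0.1,0,0.1,0.5],[0,0,0,0.1,0,0.1,0.5],[0,0,0,0.1,0,0.1,0.5],[0,0,0,0.1,0,0.1,0.5],[0,0,0,0.1,0,0.1,0.5]]

```text
t: 7.45
tool_pos: [0.5128, -0.1896, 0.0257]
tcp_rot: [0.653, 0.653, 0.27, -0.27]
ft_force: [0.0, -0.0, -0.4]
gripper_width: 0.0432
gripper_force: 0.0
```

Emit:
move_arm:
  series:
    - [[0,0,0,0.13,-0.04,0.13,0.5],[0,0,0,0.13,-0.04,0.13,0.5],[0,0,0,0.13,-0.04,0.13,0.5],[0,0,0,0.13,-0.04,0.13,0.5],[0,0,0,0.13,-0.04,0.13,0.5],[0,0,0,0.13,-0.04,0.13,0.5],[0,0,0,0.13,-0.04,0.13,0.5],[0,0,0,0.13,-0.04,0.13,0.5],[0,0,0,0.13,-0.04,0.13,0.5],[0,0,0,0.13,-0.04,0.13,0.5]]

```text
t: 8.45
tool_pos: [0.5007, -0.1344, 0.0257]
tcp_rot: [0.653, 0.653, 0.27, -0.27]
ft_force: [0.2, -3.9, 0.4]
gripper_width: 0.0427
gripper_force: 1.7
```

```bash
cat >> h.py <<'E'
def lids():
    for n,z in(('scene',.158),('side',.158)):
        im,p=cap(n);hsv=cv2.cvtColor(im,cv2.COLOR_RGB2HSV)
        red=((hsv[...,0]<6)|(hsv[...,0]>173))&(hsv[...,1]>150)&(hsv[...,2]>50)
        k,l,st,c=cv2.connectedComponentsWithStats(red.astype(np.uint8))
        for i in range(1,k):
            X=ray(p,*c[i],z)
            if st[i,4]>250 and .4<X[0]<.85 and -.3<X[1]<.3: print(n,st[i],X.round(4))
E
python3 - <<'E'
from h import *
plan(np.pi/2,np.pi/4,(0.479,-0.024,0.025)); lids()
E
```

```text
t 8.45 pos [ 0.5007 -0.1344  0.0257] q [-0.82  0.68  1.61  0.51  1.49 -1.03] F [ 0.2 -3.9  0.4] w 0.0427
turn [ 0.    0.01 -0.  ]
shift now [ 2.589 -0.723  2.615] in goal frame [ 2.587 -0.723  2.618]
scene [236 163  30  29 689] [ 0.5015 -0.0897  0.158 ]
scene [212 215  32  31 773] [ 0.6611 -0.189   0.158 ]
```

Emit:
move_arm:
  series:
    - [[0,0,0,0.16,-0.05,0.16,0.5],[0,0,0,0.16,-0.05,0.16,0.5],[0,0,0,0.16,-0.05,0.16,0.5],[0,0,0,0.16,-0.05,0.16,0.5],[0,0,0,0.16,-0.05,0.16,0.5],[0,0,0,0.16,-0.05,0.16,0.5],[0,0,0,0.16,-0.05,0.16,0.5],[0,0,0,0.16,-0.05,0.16,0.5],[0,0,0,0.16,-0.05,0.16,0.5],[0,0,0,0.16,-0.05,0.16,0.5]]

```text
t: 9.55
tool_pos: [0.4857, -0.0664, 0.0256]
tcp_rot: [0.653, 0.653, 0.27, -0.27]
ft_force: [1.2, -3.7, 0.9]
gripper_width: 0.0427
gripper_force: 1.8
```

Emit:
move_arm:
  series:
    - [[0,0,0,0.16,-0.05,0.16,0.5],[0,0,0,0.16,-0.05,0.16,0.5],[0,0,0,0.16,-0.05,0.16,0.5],[0,0,0,0.16,-0.05,0.16,0.5],[0,0,0,0.1,0,0.1,0.5]]

```text
t: 10.05
tool_pos: [0.4793, -0.0347, 0.0255]
tcp_rot: [0.653, 0.653, 0.27, -0.271]
ft_force: [-0.4, -4.9, 0.9]
gripper_width: 0.0427
gripper_force: 2.0
```

```bash
python3 - <<'E'
from h import *
plan(np.pi/2,np.pi/4,(0.479,0.065,0.025)); lids()
E
```

```text
t 10.05 pos [ 0.4793 -0.0347  0.0255] q [-0.71  0.57  1.8   0.57  1.38 -1.01] F [-0.4 -4.9  0.9] w 0.0427
turn [-0.  0. -0.]
shift now [ 2.339 -0.01   2.362] in goal frame [ 2.338 -0.011  2.363]
scene [265 151  30  28 680] [0.4799 0.0106 0.158 ]
scene [212 215  32  31 773] [ 0.6612 -0.189   0.158 ]
side [336 186  34  26 635] [ 0.6659 -0.1908  0.158 ]
```

Emit:
move_arm:
  series:
    - [[0,0,0,0.16,0,0.16,0.5],[0,0,0,0.16,0,0.16,0.5],[0,0,0,0.16,0,0.16,0.5],[0,0,0,0.16,0,0.16,0.5],[0,0,0,0.16,0,0.16,0.5],[0,0,0,0.16,0,0.16,0.5],[0,0,0,0.16,0,0.16,0.5],[0,0,0,0.16,0,0.16,0.5],[0,0,0,0.16,0,0.16,0.5],[0,0,0,0.16,0,0.16,0.5]]

```text
t: 11.15
tool_pos: [0.4797, 0.0329, 0.0255]
tcp_rot: [0.653, 0.653, 0.27, -0.27]
ft_force: [0.7, -4.2, 0.4]
gripper_width: 0.0425
gripper_force: 1.8
```

Emit:
move_arm:
  series:
    - [[0,0,0,0.1,0,0.1,0.5],[0,0,0,0.1,0,0.1,0.5],[0,0,0,0.1,0,0.1,0.5],[0,0,0,0.1,0,0.1,0.5],[0,0,0,0.05,0,0.05,0.5],[0,0,0,0.05,0,0.05,0.5],[0,0,0,0.04,0,0.04,0.5],[0,0,0,0.04,0,0.04,0.5],[0,0,0,0.04,0,0.04,0.5],[0,0,0,0.04,0,0.04,0.5]]

```text
t: 12.15
tool_pos: [0.4798, 0.0604, 0.0254]
tcp_rot: [0.653, 0.653, 0.27, -0.27]
ft_force: [-0.2, -3.4, 1.4]
gripper_width: 0.0427
gripper_force: 1.9
```

```bash
python3 - <<'E'
from h import *
plan(np.pi/2,np.pi/4,(0.479,0.081,0.025)); lids()
E
```

```text
t 12.15 pos [0.4798 0.0604 0.0254] q [-0.57  0.52  1.9   0.67  1.29 -0.95] F [-0.2 -3.4  1.4] w 0.0427
turn [ 0.    0.01 -0.  ]
shift now [ 0.476 -0.028  0.496] in goal frame [ 0.475 -0.027  0.496]
scene [294 146  30  28 672] [0.4804 0.1059 0.158 ]
scene [212 215  32  31 771] [ 0.6613 -0.1889  0.158 ]
side [332 186  38  25 738] [ 0.6605 -0.1868  0.158 ]
```

Emit:
move_arm:
  series:
    - [[0,0,0,0.028,0,0.028,0.5],[0,0,0,0.028,0,0.028,0.5],[0,0,0,0.028,0,0.028,0.5],[0,0,0,0.028,0,0.028,0.5],[0,0,0,0.028,0,0.028,0.5],[0,0,0,0.028,0,0.028,0.5],[0,0,0,0.028,0,0.028,0.5],[0,0,0,0.028,0,0.028,0.5],[0,0,0,0.028,0,0.028,0.5],[0,0,0,0.028,0,0.028,0.5]]

```text
t: 13.25
tool_pos: [0.4798, 0.0723, 0.0254]
tcp_rot: [0.653, 0.653, 0.27, -0.27]
ft_force: [-1.0, -3.8, 1.9]
gripper_width: 0.0426
gripper_force: 1.9
```

Emit:
move_arm:
  series:
    - [[0,0,0,0.02,0,0.02,0.5],[0,0,0,0.02,0,0.02,0.5],[0,0,0,0.02,0,0.02,0.5],[0,0,0,0.02,0,0.02,0.5],[0,0,0,0.02,0,0.02,0.5]]

```text
t: 13.75
tool_pos: [0.4805, 0.075, 0.0254]
tcp_rot: [0.654, 0.654, 0.27, -0.269]
ft_force: [-1.9, -11.7, 2.1]
gripper_width: 0.0427
gripper_force: 5.5
```

Emit:
move_arm:
  series:
    - [[0,0,0,0.015,0,0.015,0.5],[0,0,0,0.015,0,0.015,0.5],[0,0,0,0.015,0,0.015,0.5],[0,0,0,0.015,0,0.015,0.5],[0,0,0,0.015,0,0.015,0.5]]

```text
t: 14.25
tool_pos: [0.4806, 0.078, 0.0254]
tcp_rot: [0.654, 0.654, 0.27, -0.269]
ft_force: [-0.7, -11.2, 2.3]
gripper_width: 0.0427
gripper_force: 5.5
```

Emit:
move_arm:
  series:
    - [[0,0,0,0.015,0,0.015,0.5],[0,0,0,0.015,0,0.015,0.5],[0,0,0,0.015,0,0.015,0.5]]

```text
t: 14.55
tool_pos: [0.4806, 0.0799, 0.0254]
tcp_rot: [0.654, 0.654, 0.27, -0.269]
ft_force: [-0.0, -11.6, 2.5]
gripper_width: 0.0428
gripper_force: 5.5
```

```bash
python3 - <<'E'
from h import *
plan(np.pi/2,np.pi/4,(0.479,0.081,0.025)); lids()
E
```

```text
t 14.55 pos [0.4806 0.0799 0.0254] q [-0.53  0.51  1.91  0.69  1.26 -0.94] F [ -0.  -11.6   2.5] w 0.0428
turn [0.01 0.03 0.01]
shift now [ 0.016 -0.054  0.034] in goal frame [ 0.016 -0.054  0.034]
scene [299 145  30  28 665] [0.4807 0.1243 0.158 ]
scene [212 215  32  31 771] [ 0.6612 -0.1889  0.158 ]
side [332 186  38  25 736] [ 0.6607 -0.1869  0.158 ]
```

Emit:
move_arm:
  series:
    - [[0,0,0,0.012,0,0.012,0.5],[0,0,0,0.012,0,0.012,0.5]]

```text
t: 14.85
tool_pos: [0.4806, 0.0809, 0.0254]
tcp_rot: [0.654, 0.654, 0.27, -0.269]
ft_force: [-1.1, -11.9, 3.0]
gripper_width: 0.0431
gripper_force: 5.5
```

Emit:
move_arm:
  series:
    - [[0,0,0,0.012,0,0.012,0.5],[0,0,0,0,0,0,0.5]]

```text
t: 15.05
tool_pos: [0.4806, 0.0815, 0.0254]
tcp_rot: [0.654, 0.654, 0.27, -0.269]
ft_force: [-1.4, -11.0, 2.1]
gripper_width: 0.0424
gripper_force: 5.3
```

Emit:
move_arm:
  series:
    - [[0,0,0,0.012,0,0.012,0.5],[0,0,0,0,0,0,0.5]]

```text
t: 15.25
tool_pos: [0.4806, 0.0819, 0.0254]
tcp_rot: [0.654, 0.654, 0.27, -0.269]
ft_force: [-1.7, -12.1, 3.2]
gripper_width: 0.0426
gripper_force: 5.6
```

Emit:
move_arm:
  series:
    - [[0,0,0,0.012,0,0.012,0.5],[0,0,0,0,0,0,0.5]]

```text
t: 15.45
tool_pos: [0.4807, 0.082, 0.0254]
tcp_rot: [0.654, 0.654, 0.27, -0.268]
ft_force: [-2.3, -13.6, 3.4]
gripper_width: 0.0427
gripper_force: 6.6
```

Emit:
move_arm:
  series:
    - [[0,0,0,0.012,0,0.012,0.5],[0,0,0,0,0,0,0.5]]

```text
t: 15.65
tool_pos: [0.4807, 0.0822, 0.0253]
tcp_rot: [0.654, 0.654, 0.27, -0.268]
ft_force: [-3.0, -16.0, 3.8]
gripper_width: 0.0423
gripper_force: 7.7
```

```bash
python3 - <<'E'
from h import *
plan(np.pi/2,np.pi/4,(0.479,0.02,0.025)); lids()
E
```

```text
t 15.65 pos [0.4807 0.0822 0.0253] q [-0.53  0.51  1.92  0.69  1.26 -0.93] F [ -3.  -16.    3.8] w 0.0423
turn [0.01 0.04 0.01]
shift now [-1.481 -0.058 -1.449] in goal frame [-1.473 -0.058 -1.457]
scene [300 145  30  28 669] [0.481  0.1263 0.158 ]
scene [212 215  32  31 771] [ 0.6611 -0.1889  0.158 ]
side [332 186  38  25 734] [ 0.6607 -0.1868  0.158 ]
```

Tub one is home: the travel has stopped at the wall, the force is rising, and its centre is at y≈0.126. I back out and go round to the second tub.

Emit:
move_arm:
  series:
    - [[0,0,0,-0.15,0,-0.15,0.5],[0,0,0,-0.3,0,-0.3,0.5],[0,0,0,-0.4,0,-0.4,0.5],[0,0,0,-0.4,0,-0.4,0.5],[0,0,0,-0.4,0,-0.4,0.5],[0,0,0,0.4,0,-0.8,0.5],[0,0,0,0.4,0,-0.8,0.5],[0,0,0,0.4,0,-0.8,0.5],[0,0,0,0.4,0,-0.8,0.5],[0,0,0,0.4,0,-0.8,0.5]]

```text
t: 16.75
tool_pos: [0.4796, -0.0292, 0.1539]
tcp_rot: [0.654, 0.653, 0.27, -0.27]
ft_force: [-0.2, -0.2, -1.2]
gripper_width: 0.0428
gripper_force: 0.0
```

```bash
python3 - <<'E'
from h import *
plan(np.pi/2,np.pi/4,(0.661,-0.285,0.26)); lids()
E
```

```text
t 16.75 pos [ 0.4796 -0.0292  0.1539] q [-0.71  0.33  1.81  0.57  1.58 -0.87] F [-0.2 -0.2 -1.2] w 0.0428
turn [ 0.    0.01 -0.01]
shift now [-3.53   6.053 -8.525] in goal frame [-3.527  6.047 -8.531]
scene [300 145  30  28 657] [0.4808 0.1266 0.158 ]
scene [212 215  32  31 770] [ 0.6612 -0.1891  0.158 ]
side [212 153  31  21 366] [0.4638 0.1244 0.158 ]
side [332 186  38  25 742] [ 0.6604 -0.1869  0.158 ]
```

Emit:
move_arm:
  series:
    - [[0,0,0,0.62,0,-0.62,0.5],[0,0,0,0.62,0,-0.62,0.5],[0,0,0,0.62,0,-0.62,0.5],[0,0,0,0.62,0,-0.62,0.5],[0,0,0,0,0,0,0.5]]

```text
t: 17.35
tool_pos: [0.4809, -0.029, 0.2603]
tcp_rot: [0.653, 0.654, 0.271, -0.268]
ft_force: [0.6, 0.1, 0.1]
gripper_width: 0.0427
gripper_force: 0.0
```

Emit:
move_arm:
  series:
    - [[0,0,0,-0.6,0.6,-0.6,0.5],[0,0,0,-0.6,0.6,-0.6,0.5],[0,0,0,-0.6,0.6,-0.6,0.5],[0,0,0,-0.6,0.6,-0.6,0.5],[0,0,0,-0.6,0.6,-0.6,0.5],[0,0,0,-0.6,0.6,-0.6,0.5],[0,0,0,-0.6,0.6,-0.6,0.5],[0,0,0,-0.6,0.6,-0.6,0.5],[0,0,0,-0.6,0.6,-0.6,0.5],[0,0,0,-0.6,0.6,-0.6,0.5]]

```text
t: 18.35
tool_pos: [0.6598, -0.2835, 0.2556]
tcp_rot: [0.654, 0.653, 0.27, -0.272]
ft_force: [0.0, -0.4, 0.2]
gripper_width: 0.0428
gripper_force: 0.0
```

```bash
python3 - <<'E'
from h import *
plan(np.pi/2,np.pi/4,(0.661,-0.283,0.12)); lids()
plan(np.pi/2,np.pi/4,(0.661,-0.278,0.025))
E
```

```text
t 18.35 pos [ 0.6598 -0.2835  0.2556] q [-0.8   0.82  0.84  0.58  2.03 -0.68] F [ 0.  -0.4  0.2] w 0.0428
turn [-0.01 -0.01 -0.01]
shift now [-3.188  0.051  3.204] in goal frame [-3.185  0.041  3.208]
scene [300 145  30  28 655] [0.4808 0.1266 0.158 ]
scene [212 215  32  31 771] [ 0.6612 -0.1891  0.158 ]
side [212 152  34  21 575] [0.4796 0.1287 0.158 ]
side [332 186  38  25 740] [ 0.6608 -0.1869  0.158 ]
t 18.45 pos [ 0.6599 -0.2852  0.2531] q [-0.8   0.83  0.84  0.58  2.03 -0.68] F [-0.4  0.7 -0.3] w 0.0427
turn [-0.   -0.01 -0.03]
shift now [-5.213  0.061  5.538] in goal frame [-5.205  0.036  5.546]
```

Emit:
move_arm:
  series:
    - [[0,0,0,-0.58,0,0.6,0.5],[0,0,0,-0.58,0,0.6,0.5],[0,0,0,-0.58,0,0.6,0.5],[0,0,0,-0.58,0,0.6,0.5],[0,0,0,-0.58,0,0.6,0.5],[0,0,0,-0.58,0,0.6,0.5],[0,0,0,-0.58,0,0.6,0.5]]

```text
t: 19.15
tool_pos: [0.6594, -0.2791, 0.0808]
tcp_rot: [0.653, 0.653, 0.27, -0.271]
ft_force: [-0.1, 0.6, 0.5]
gripper_width: 0.0431
gripper_force: 0.0
```

```bash
python3 - <<'E'
from h import *
plan(np.pi/2,np.pi/4,(0.661,-0.27,0.025))
a,_=cap('scene');b,_=cap('side')
cv2.imwrite('pics/g.png',np.hstack([cv2.resize(a[110:300,110:360],(395,300)),cv2.resize(b[110:410,180:510],(405,300))])[:,:,::-1])
E
```

```text
t 19.15 pos [ 0.6594 -0.2791  0.0808] q [-0.8   0.98  0.92  0.54  1.82 -0.82] F [-0.1  0.6  0.5] w 0.0431
turn [-0.  0. -0.]
shift now [-1.1    0.053  1.532] in goal frame [-1.101  0.052  1.531]
```

View pics/g.png

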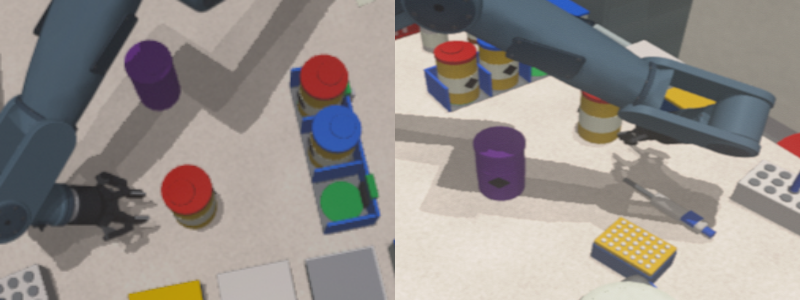

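The first tub stands in its bay at crop (323,80). The gripper is behind the second tub at (187,190), the wrist is high above the pipette, and the purple one is clear. I lower the rest of the way and push.

Emit:
move_arm:
  series:
    - [[0,0,0,-0.37,0.02,0.5,0.5],[0,0,0,-0.37,0.02,0.5,0.5],[0,0,0,-0.36,0.02,0.5,0.5],[0,0,0,0,0,0,0.5]]

```text
t: 19.65
tool_pos: [0.6601, -0.2688, 0.0239]
tcp_rot: [0.653, 0.653, 0.27, -0.273]
ft_force: [-0.3, 0.7, -1.0]
gripper_width: 0.0424
gripper_force: 0.0
```

Emit:
move_arm:
  series:
    - [[0,0,0,0.1,0,0.1,0.5],[0,0,0,0.1,0,0.1,0.5],[0,0,0,0.1,0,0.1,0.5],[0,0,0,0.1,0,0.1,0.5],[0,0,0,0.1,0,0.1,0.5],[0,0,0,0.1,0,0.1,0.5],[0,0,0,0.1,0,0.1,0.5],[0,0,0,0.1,0,0.1,0.5]]

```text
t: 20.45
tool_pos: [0.6616, -0.2366, 0.0279]
tcp_rot: [0.653, 0.653, 0.27, -0.27]
ft_force: [0.6, -0.5, -0.6]
gripper_width: 0.0424
gripper_force: 0.0
```

```bash
python3 - <<'E'
from h import *
plan(np.pi/2,np.pi/4,(0.711,-0.03,0.025)); lids()
E
```

```text
t 20.45 pos [ 0.6616 -0.2366  0.0279] q [-0.76  1.    1.01  0.55  1.71 -0.84] F [ 0.6 -0.5 -0.6] w 0.0424
turn [-0.    0.01  0.  ]
shift now [4.806 1.648 4.934] in goal frame [4.802 1.648 4.938]
scene [300 145  30  28 656] [0.4808 0.1266 0.158 ]
scene [212 215  32  31 773] [ 0.6612 -0.1891  0.158 ]
side [212 151  34  23 608] [0.4789 0.1267 0.158 ]
```

Emit:
move_arm:
  series:
    - [[0,0,0,0.09,0.02,0.1,0.5],[0,0,0,0.1,0.03,0.11,0.5],[0,0,0,0.13,0.05,0.14,0.5],[0,0,0,0.16,0.06,0.17,0.5],[0,0,0,0.16,0.06,0.17,0.5],[0,0,0,0.16,0.06,0.17,0.5],[0,0,0,0.16,0.06,0.17,0.5],[0,0,0,0.16,0.06,0.17,0.5],[0,0,0,0.16,0.06,0.17,0.5],[0,0,0,0.16,0.06,0.17,0.5]]

```text
t: 21.55
tool_pos: [0.6773, -0.1731, 0.0257]
tcp_rot: [0.653, 0.653, 0.27, -0.27]
ft_force: [-0.0, -4.2, 2.0]
gripper_width: 0.0429
gripper_force: 2.2
```

```bash
python3 - <<'E'
from h import *
plan(np.pi/2,np.pi/4,(0.711,-0.03,0.025)); lids()
E
```

```text
t 21.55 pos [ 0.6773 -0.1731  0.0257] q [-0.68  0.96  1.09  0.58  1.64 -0.81] F [-0.  -4.2  2. ] w 0.0429
turn [-0.    0.01  0.  ]
shift now [3.361 1.123 3.386] in goal frame [3.358 1.123 3.39 ]
scene [300 145  30  28 662] [0.4809 0.1264 0.158 ]
scene [233 216  31  31 773] [ 0.6779 -0.1287  0.158 ]
side [212 152  34  22 592] [0.4791 0.1276 0.158 ]
```

Emit:
move_arm:
  series:
    - [[0,0,0,0.17,0.06,0.17,0.5],[0,0,0,0.17,0.06,0.17,0.5],[0,0,0,0.17,0.06,0.17,0.5],[0,0,0,0.17,0.06,0.17,0.5],[0,0,0,0.17,0.06,0.17,0.5],[0,0,0,0.17,0.06,0.17,0.5],[0,0,0,0.17,0.06,0.17,0.5],[0,0,0,0.17,0.06,0.17,0.5],[0,0,0,0.17,0.06,0.17,0.5],[0,0,0,0.17,0.06,0.17,0.5]]

```text
t: 22.65
tool_pos: [0.6953, -0.101, 0.0255]
tcp_rot: [0.653, 0.653, 0.27, -0.27]
ft_force: [-1.4, -2.5, -0.4]
gripper_width: 0.0428
gripper_force: 1.2
```

Emit:
move_arm:
  series:
    - [[0,0,0,0.17,0.06,0.17,0.5],[0,0,0,0.17,0.06,0.17,0.5],[0,0,0,0.17,0.06,0.17,0.5],[0,0,0,0.17,0.06,0.17,0.5],[0,0,0,0.17,0.06,0.17,0.5],[0,0,0,0.17,0.06,0.17,0.5],[0,0,0,0.17,0.06,0.17,0.5],[0,0,0,0.17,0.06,0.17,0.5],[0,0,0,0.17,0.04,0.17,0.5]]

```text
t: 23.55
tool_pos: [0.711, -0.0361, 0.0255]
tcp_rot: [0.653, 0.653, 0.27, -0.27]
ft_force: [-0.0, -2.0, -1.3]
gripper_width: 0.0425
gripper_force: 1.2
```

```bash
python3 - <<'E'
from h import *
plan(np.pi/2,np.pi/4,(0.711,0.06,0.025)); lids()
E
```

```text
t 23.55 pos [ 0.711  -0.0361  0.0255] q [-0.51  0.91  1.19  0.67  1.51 -0.71] F [-0.  -2.  -1.3] w 0.0425
turn [0.   0.01 0.  ]
shift now [2.255e+00 1.000e-03 2.276e+00] in goal frame [2.253e+00 1.000e-03 2.279e+00]
scene [301 145  29  28 652] [0.4812 0.1271 0.158 ]
scene [279 218  31  31 776] [0.7117 0.0085 0.158 ]
side [212 152  34  21 547] [0.4809 0.1301 0.158 ]
```

Emit:
move_arm:
  series:
    - [[0,0,0,0.16,0,0.16,0.5],[0,0,0,0.16,0,0.16,0.5],[0,0,0,0.16,0,0.16,0.5],[0,0,0,0.16,0,0.16,0.5],[0,0,0,0.16,0,0.16,0.5],[0,0,0,0.16,0,0.16,0.5],[0,0,0,0.16,0,0.16,0.5],[0,0,0,0.16,0,0.16,0.5],[0,0,0,0.16,0,0.16,0.5],[0,0,0,0.16,0,0.16,0.5]]

```text
t: 24.65
tool_pos: [0.7108, 0.0317, 0.0256]
tcp_rot: [0.653, 0.653, 0.27, -0.27]
ft_force: [0.3, -2.9, 1.3]
gripper_width: 0.0427
gripper_force: 1.5
```

Emit:
move_arm:
  series:
    - [[0,0,0,0.1,0,0.1,0.5],[0,0,0,0.1,0,0.1,0.5],[0,0,0,0.1,0,0.1,0.5],[0,0,0,0.1,0,0.1,0.5],[0,0,0,0.1,0,0.1,0.5],[0,0,0,0.05,0,0.05,0.5],[0,0,0,0.04,0,0.04,0.5],[0,0,0,0.04,0,0.04,0.5],[0,0,0,0.04,0,0.04,0.5],[0,0,0,0.04,0,0.04,0.5]]

```text
t: 25.65
tool_pos: [0.7108, 0.0613, 0.0255]
tcp_rot: [0.653, 0.653, 0.27, -0.27]
ft_force: [0.2, -3.9, 1.2]
gripper_width: 0.0424
gripper_force: 1.7
```

Emit:
move_arm:
  series:
    - [[0,0,0,0.028,0,0.028,0.5],[0,0,0,0.028,0,0.028,0.5],[0,0,0,0.028,0,0.028,0.5],[0,0,0,0.028,0,0.028,0.5],[0,0,0,0.028,0,0.028,0.5],[0,0,0,0.028,0,0.028,0.5],[0,0,0,0.028,0,0.028,0.5],[0,0,0,0.028,0,0.028,0.5],[0,0,0,0.02,0,0.02,0.5],[0,0,0,0.02,0,0.02,0.5]]

```text
t: 26.65
tool_pos: [0.7108, 0.0725, 0.0254]
tcp_rot: [0.653, 0.653, 0.27, -0.27]
ft_force: [-0.2, -3.5, 2.7]
gripper_width: 0.0424
gripper_force: 1.8
```

```bash
python3 - <<'E'
from h import *
plan(np.pi/2,np.pi/4,(0.711,0.08,0.025)); lids()
E
```

```text
t 26.65 pos [0.7108 0.0725 0.0254] q [-0.37  0.85  1.29  0.73  1.41 -0.65] F [-0.2 -3.5  2.7] w 0.0424
turn [-0.    0.01 -0.  ]
shift now [0.166 0.008 0.186] in goal frame [0.166 0.008 0.186]
scene [300 145  30  28 666] [0.4813 0.1262 0.158 ]
scene [313 211  32  32 782] [0.7116 0.1174 0.158 ]
side [213 152  33  22 558] [0.4811 0.1268 0.158 ]
```

Emit:
move_arm:
  series:
    - [[0,0,0,0.018,0,0.018,0.5],[0,0,0,0.018,0,0.018,0.5],[0,0,0,0.018,0,0.018,0.5],[0,0,0,0.018,0,0.018,0.5],[0,0,0,0.018,0,0.018,0.5],[0,0,0,0.018,0,0.018,0.5]]

```text
t: 27.35
tool_pos: [0.7112, 0.0751, 0.0254]
tcp_rot: [0.654, 0.653, 0.27, -0.269]
ft_force: [-1.2, -10.8, 3.8]
gripper_width: 0.0424
gripper_force: 5.2
```

Emit:
move_arm:
  series:
    - [[0,0,0,0.015,0,0.015,0.5],[0,0,0,0.015,0,0.015,0.5],[0,0,0,0.015,0,0.015,0.5],[0,0,0,0.015,0,0.015,0.5]]

```text
t: 27.75
tool_pos: [0.7113, 0.0775, 0.0254]
tcp_rot: [0.654, 0.653, 0.27, -0.269]
ft_force: [-1.1, -10.7, 4.2]
gripper_width: 0.0429
gripper_force: 5.2
```

Emit:
move_arm:
  series:
    - [[0,0,0,0.015,0,0.015,0.5],[0,0,0,0.015,0,0.015,0.5],[0,0,0,0,0,0,0.5]]

```text
t: 28.05
tool_pos: [0.7113, 0.0789, 0.0254]
tcp_rot: [0.654, 0.653, 0.27, -0.269]
ft_force: [-0.2, -10.6, 3.4]
gripper_width: 0.043
gripper_force: 5.0
```

Emit:
move_arm:
  series:
    - [[0,0,0,0.012,0,0.012,0.5],[0,0,0,0.012,0,0.012,0.5],[0,0,0,0,0,0,0.5]]

```text
t: 28.35
tool_pos: [0.7113, 0.0799, 0.0254]
tcp_rot: [0.654, 0.653, 0.27, -0.269]
ft_force: [-0.8, -10.1, 2.8]
gripper_width: 0.0424
gripper_force: 5.0
```

Emit:
move_arm:
  series:
    - [[0,0,0,0.012,0,0.012,0.5],[0,0,0,0.012,0,0.012,0.5],[0,0,0,0,0,0,0.5]]

```text
t: 28.65
tool_pos: [0.7113, 0.0809, 0.0254]
tcp_rot: [0.654, 0.653, 0.27, -0.269]
ft_force: [-0.1, -11.0, 3.0]
gripper_width: 0.0429
gripper_force: 5.1
```

Emit:
move_arm:
  series:
    - [[0,0,0,0.012,0,0.012,0.5],[0,0,0,0,0,0,0.5]]

```text
t: 28.85
tool_pos: [0.7113, 0.0814, 0.0254]
tcp_rot: [0.654, 0.653, 0.27, -0.269]
ft_force: [-2.1, -11.1, 3.3]
gripper_width: 0.0428
gripper_force: 5.1
```

Emit:
move_arm:
  series:
    - [[0,0,0,0.012,0,0.012,0.5],[0,0,0,0,0,0,0.5]]

```text
t: 29.05
tool_pos: [0.7113, 0.0819, 0.0254]
tcp_rot: [0.654, 0.653, 0.27, -0.269]
ft_force: [-1.0, -11.1, 1.9]
gripper_width: 0.0426
gripper_force: 5.1
```

Emit:
move_arm:
  series:
    - [[0,0,0,0.012,0,0.012,0.5],[0,0,0,0,0,0,0.5]]

```text
t: 29.25
tool_pos: [0.7113, 0.0824, 0.0254]
tcp_rot: [0.654, 0.653, 0.27, -0.269]
ft_force: [-0.7, -10.9, 3.5]
gripper_width: 0.0428
gripper_force: 5.1
```

```bash
python3 - <<'E'
from h import *
plan(np.pi/2,np.pi/4,(0.711,0.08,0.025)); lids()
E
```

```text
t 29.25 pos [0.7113 0.0824 0.0254] q [-0.36  0.85  1.29  0.73  1.39 -0.65] F [ -0.7 -10.9   3.5] w 0.0428
turn [ 0.01  0.02 -0.  ]
shift now [-0.067 -0.01  -0.046] in goal frame [-0.067 -0.01  -0.046]
scene [300 145  30  28 665] [0.4812 0.1263 0.158 ]
scene [316 211  32  31 778] [0.712  0.1264 0.158 ]
side [213 152  33  22 564] [0.4807 0.1264 0.158 ]
```

Not yet at the wall, since the force is still flat. I continue in 0.5 mm steps until it rises.

Emit:
move_arm:
  series:
    - [[0,0,0,0.012,0,0.012,0.5],[0,0,0,0,0,0,0.5]]

```text
t: 29.55
tool_pos: [0.7113, 0.0827, 0.0254]
tcp_rot: [0.654, 0.653, 0.27, -0.269]
ft_force: [-0.2, -11.4, 2.2]
gripper_width: 0.0425
gripper_force: 5.5
```

Emit:
move_arm:
  series:
    - [[0,0,0,0.012,0,0.012,0.5],[0,0,0,0,0,0,0.5]]

```text
t: 29.75
tool_pos: [0.7114, 0.0827, 0.0254]
tcp_rot: [0.654, 0.654, 0.27, -0.269]
ft_force: [-1.8, -12.7, 2.9]
gripper_width: 0.0425
gripper_force: 6.2
```

Emit:
move_arm:
  series:
    - [[0,0,0,0.012,0,0.012,0.5],[0,0,0,0,0,0,0.5]]

```text
t: 29.95
tool_pos: [0.7114, 0.0828, 0.0254]
tcp_rot: [0.654, 0.654, 0.27, -0.268]
ft_force: [-1.5, -14.9, 3.1]
gripper_width: 0.0429
gripper_force: 6.9
```

Emit:
move_arm:
  series:
    - [[0,0,0,-0.1,0,-0.1,0.5],[0,0,0,-0.3,0,-0.3,0.5],[0,0,0,-0.4,0,-0.4,0.5],[0,0,0,-0.4,0,-0.4,0.5],[0,0,0,-0.4,0,-0.4,0.5],[0,0,0,-0.4,0,-0.4,0.5],[0,0,0,0,0,0,0.5]]

```text
t: 30.65
tool_pos: [0.7114, -0.0025, 0.0255]
tcp_rot: [0.655, 0.653, 0.271, -0.269]
ft_force: [0.5, 0.3, -0.0]
gripper_width: 0.0429
gripper_force: 0.0
```

```bash
python3 - <<'E'
from h import *
lids()
a,_=cap('scene');b,_=cap('side')
cv2.imwrite('pics/h.png',np.hstack([cv2.resize(a[110:300,110:360],(395,300)),cv2.resize(b[110:335,180:480],(400,300))])[:,:,::-1])
E
```

```text
scene [301 145  29  28 656] [0.4814 0.1271 0.158 ]
scene [316 211  32  31 777] [0.712  0.1267 0.158 ]
side [212 152  34  21 548] [0.4811 0.129  0.158 ]
```

View pics/h.png

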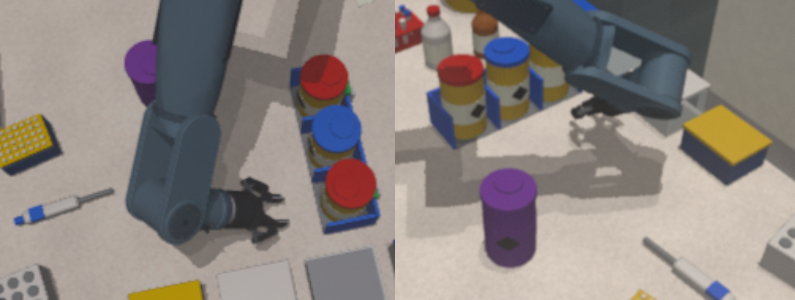

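All three tubs stand upright in line in the dock, red at (323,78), blue at (335,128) and red at (350,185). Both red tubs met the wall, and the gripper is clear.

```bash
python3 -c "
from station import env
print(env.hand_in())"
```

```text
the job is handed in; nothing more can be done
None
```

Both red-lidded tubs are pushed home against the back walls of the two green-marked bays, and the job is handed in at about 31 s; highest force read was about 16 N, and the other objects look unmoved in the last picture (no verdict was returned).

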